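Set out a fit-up base for tack welding

TASK

Set out the parts on the fit-up base for tack welding: stand the medium tube centred on the round flange that is fixed to the flat bar, and lay the loose flange centred on top of that tube; stand the slim tall tube centred on the square foot plate; and lay the wide low ring flat on the bar midway between the round flange and the square plate. The short ring and the gas nozzle are not part of this job: leave them where they stand.

Things in the scene. Friction and masses are not known exactly. Their poses are not given: they have to be found in the camera images.
- medium_tube_centre (a point): Loose bare steel tube piece standing upright, 48 mm outside diameter, 50 mm tall, wall about 5 mm, about 0.18 kg. The point is on its axis half-way up (25 mm above its underside); z is along its axis, up. Grip it across its outside; the bore cannot be entered by fingers.
- loose_flange_centre (a point): Loose dark flat flange lying on the bench, 55 mm diameter, 8 mm thick, with a bore about 22 mm across and small bolt holes, about 0.11 kg. The point is on its axis half-way up (4 mm above its underside, in the empty bore); z up. Grip it across its outside; the bore cannot be entered by fingers.
- wide_ring_centre (a point): Loose dark steel tube ring, wide and low: 60 mm outside diameter, 30 mm tall, wall about 5 mm, about 0.13 kg. The point is on its axis half-way up (15 mm above its underside); z is along its axis, up. Grip it across its outside; the bore cannot be entered by fingers.
- slim_tube_centre (a point): Loose bare steel tube piece standing upright, slim and tall: 33 mm outside diameter, 60 mm tall, wall about 4 mm, about 0.15 kg. The point is on its axis half-way up (30 mm above its underside); z is along its axis, up. Grip it across its outside; the bore cannot be entered by fingers.
- flange_foot_top (a point): Large bare round flange fixed flat on one end part of the flat bar (which end varies), 66 mm diameter, 8 mm thick, bore about 25 mm. Cannot move. The point is on its axis at its top face, 14 mm above the bench; z up.
- square_foot_top (a point): Square steel foot plate, 80 x 80 x 8 mm with a 9 mm hole near each corner, fixed flat on the other end part of the bar. Cannot move. The point is the centre of its top face, 14 mm above the bench; z up, x and y along its edges.
- bar_middle (a point): Flat steel bar of the fit-up base, 360 x 70 x 6 mm, fixed on the bench; flange and square plate sit on it, each 130 mm from its middle, on opposite sides. The point is the middle of its top face, 6 mm above the bench, midway between the two; y runs along the bar, x across it, z up.
- short_ring_centre (a point): Bystander: dark steel tube ring, smaller than the wide ring: 42 mm outside diameter, 28 mm tall, standing loose on the bench among the parts. Not to be disturbed. The point is on its axis half-way up (14 mm).
- gas_nozzle_centre (a point): Bystander: slightly conical copper gas nozzle, 24 mm diameter, 53 mm tall, standing loose on the bench. Not to be disturbed. The point is on its axis half-way up (26.5 mm).
- tile_2: Fixed wooden board standing nearly upright on the left side of the bench, 300 mm long, 340 mm tall, 9 mm thick; an obstacle, keep arm and gripper off it. The point is the middle of its lower edge; from there it runs 137 mm towards the robot and 61 mm to the robot's right to its near end, and as far the opposite way to its far end.
Things that resemble listed ones, but are neither listed nor needed, are in the scene too. What is shaped like the part that bears loose_flange_centre but blue or purple is not meant.

How it is judged:
At the end, for the whole second after the job is handed in: Medium tube upright on the fixed round flange and loose flange flat on top of it, axes within 9 mm each; slim tube upright within 10 mm of the square plate's centre; wide ring flat on the bar within 13 mm of midway. Heights within 4 mm, lean under 0.06 rad, all at rest (horizontal distance between medium_tube_centre and flange_foot_top below 0.009 m and z of medium_tube_centre in the frame of flange_foot_top between 0.021 and 0.029 m and angle between the z axis of medium_tube_centre and the z axis of flange_foot_top, either way round below 0.06 rad and linear speed of each of medium_tube, loose_flange, slim_tube, wide_ring below 0.01 m/s and angular speed of each of medium_tube, loose_flange, slim_tube, wide_ring below 0.1 rad/s and horizontal distance between loose_flange_centre and medium_tube_centre below 0.009 m and z of loose_flange_centre in the frame of medium_tube_centre between 0.025 and 0.033 m and angle between the z axis of loose_flange_centre and the z axis of medium_tube_centre, either way round below 0.06 rad and horizontal distance between slim_tube_centre and square_foot_top below 0.01 m and z of slim_tube_centre in the frame of square_foot_top between 0.026 and 0.034 m and angle between the z axis of slim_tube_centre and the z axis of square_foot_top, either way round below 0.06 rad and horizontal distance between wide_ring_centre and bar_middle below 0.013 m and z of wide_ring_centre in the frame of bar_middle between 0.011 and 0.019 m and angle between the z axis of wide_ring_centre and the z axis of bar_middle, either way round below 0.06 rad); the robot touches nothing.
It fails at once if the short ring is moved more than 25 mm (distance of short_ring_centre from where it was at the start of the episode above 0.025 m).
It fails at once if the gas nozzle is moved more than 25 mm (distance of gas_nozzle_centre from where it was at the start of the episode above 0.025 m).
It also fails if it takes over 96 s, if anything falls off the work surface, if the arm or the gripper's body presses on something with over 40 N, if the wrist force passes 120 N, or if a joint passes its speed limit or range.

ROBOT

A 7-joint arm with a two-finger parallel gripper is mounted at the origin on a cart in front of the work surface, level with it; the furniture and walls round the work are solid. World frame = base frame: x ahead of the robot, y to its left, z up, the work surface at z = 0. Lengths are in m, angles in rad, forces in N, time in s.
With the tool pointing down it reaches from about 0.425 to 0.925 m from the base axis. Payload 6.8 kg.
Tool frame: the origin (TCP) lies midway between the tips of the shut fingers; the grasp point (between the pads) lies 19 mm behind it (manip.hold_point_z is the distance from the TCP to the grasp point, in m); z points along the fingers, y is the line along which they close (so a half turn about z gives the same grasp; the last joint's range is limited). The gripper opens to 85 mm and grips with 20 to 120 N. Pads are 22 mm wide; open, the fingers measure 114 mm over their backs; the gripper's body (76 mm by 85 mm) begins 54 mm behind the grasp point. The pads swing forward as they close: fully open they stand 13 mm farther back than shut.
Start: joints at [0.993, 0.477, 0.022, 1.555, -0.011, 1.109, -0.083], TCP at [0.306, -0.602, 0.231] pointing down, gripper open.
Joint ranges: [-2.96, 2.96], [-0.34, 2.1], [-1.41, 1.46], [0.24, 2.44], [-1.37, 4.51], [0.17, 1.92], [-2.96, 2.96]. Speed limits (rad/s): [2.39, 2.39, 3.14, 3.14, 3.14, 3.14, 3.14].

INTERFACE

Orientations are given as a unit quaternion [w, x, y, z].
In Python, from plant import manip, imaging gives the robot as it stands.
- The arm moves only by the tool send_rows, never from a script. Its argument "plan" is a list of rows, each a list of 7 numbers: the turn, a rotation vector about the tool's x, y, z in degrees, then the shift along the tool's x, y, z in cm, then the finger opening in cm, from 0 to 8.54. In form: [[rx, ry, rz, x, y, z, grip], ...]. A call has exactly 10 rows; each row is the pose to reach, as a shift and turn from the pose commanded when the call began, along the tool's axes at that moment; what a row does not reach only later rows make up. A row lasts 1/12 s, in which the tool goes at most 41.7 mm and 7.16 degrees, less where a joint would pass 70% of its speed; a pose out of reach is approached as far as the arm can. A call with a gripper value outside its range is refused whole. The fingers move at their own pace and stop on an object; "squeeze" is the grip in N (left out, the last holds). Time passes only in rows, so rows that repeat a pose let the fingers close, or fill a call up. It gives the time, the measured TCP pose, the force, the opening and the grip force at its end, in the units of the state.
- manip.get_state(): the state, without advancing time (a new reading comes with each control period).
- imaging.get_image(name): name is "scene" or "top"; returns a dict with "frame" (384x512x3 uint8, blue, green, red), "fx", "fy", "cx", "cy" (pixels), "dist" ([k1, k2, p1, p2, k3] as OpenCV has them; the pictures are not rectified), "position" and "attitude" of the camera in the world. Camera axes: x right, y down, z forward; pixel columns grow to the right and rows downward; lengths in m; the calibration is good to about 2 mm. A picture is of the moment at which its call begins. There is no depth.
- manip.finish_job(): hands the job in; it is judged then, once.
The state is a dict: "t": time; "joint_pos": joint angles; "joint_vel": joint speeds; "joint_efforts": joint torques, N m; "tool_pos": TCP position; "tool_rot": TCP orientation; "wrist_force": force on the tool from outside, world axes, zero at the start; "moment": the same for the moment, N m; "grip_width": opening from 0.0 (shut) to 1.0 (fully open); "gripper_force": force on a finger pad.
Only numpy, scipy, OpenCV 4.12 (cv2) and the standard library are available. Lean on these libraries where they do the work, as an engineer would, in place of code of your own. Each camera call takes 0.05 s, during which the arm holds its last target. There are 200 camera calls.

## Working session

There is one attempt and no reset: what is moved stays moved. The work goes in short steps, Python scripts to look and compute and a tool call to move; the robot and the scene stay as the last step left them, time stands still between calls to the robot, and variables do not carry over. Pictures are saved under pics/ and viewed, at most 14 in all, crops included, and the job is handed in when it is done.

Besides the shell and the picture viewer there is one more tool, called after ">>>" by a JSON object that holds its "method" and its "body", one argument or row to a line. send_rows: Moves the arm, as the interface text tells. Its arguments: {"type":"object","properties":{"plan":{"type":"array"},"squeeze":{"type":"number"}},"required":["plan"]}

```bash
ls; mkdir -p pics
python3 - <<'E'
from plant import manip, imaging
import cv2
s=manip.get_state(); print({k:s[k] for k in ('t','tool_pos','tool_rot','grip_width')}, manip.hold_point_z)
for n in('scene','top'):
    d=imaging.get_image(n); cv2.imwrite(f'pics/{n}0.png',d['frame'])
    cv2.imwrite(f'pics/{n}0b.png',cv2.resize(d['frame'],(800,600),interpolation=cv2.INTER_CUBIC))
    print({k:v for k,v in d.items() if k!='frame'})
E
```

```text
pics
{'t': 0.0, 'tool_pos': array([ 0.305305  , -0.60132576,  0.23031713]), 'tool_rot': array([-8.92300941e-04,  9.72529785e-01,  2.32776597e-01, -2.76256427e-04]), 'grip_width': 0.9968863173995585} 0.0187
{'fx': 407.8081714381398, 'fy': 407.8081714381398, 'cx': 251.41429082236465, 'cy': 190.84121614791337, 'dist': array([0.01861786, 0.        , 0.        , 0.        , 0.        ]), 'position': array([-0.38047151,  0.62660727,  0.95624615]), 'attitude': array([ 0.19792293, -0.40984261,  0.80645211, -0.3774792 ])}
{'fx': 443.8750859226256, 'fy': 443.8750859226256, 'cx': 256.53106307265216, 'cy': 196.13064852314832, 'dist': array([0.02584482, 0.        , 0.        , 0.        , 0.        ]), 'position': array([0.22745612, 0.00996111, 1.53963256]), 'attitude': array([ 0.07026699, -0.68025164,  0.72588329, -0.07357794])}
```

View pics/top0b.png

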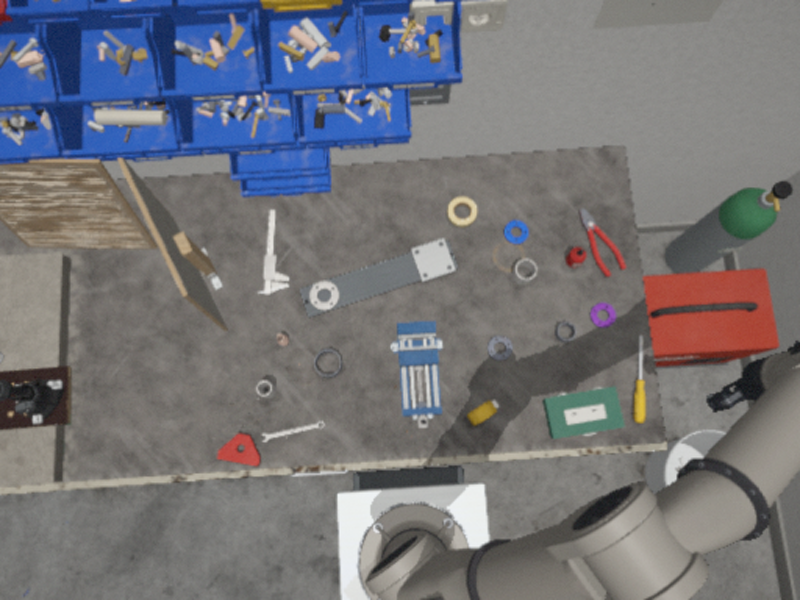

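View pics/scene0b.png

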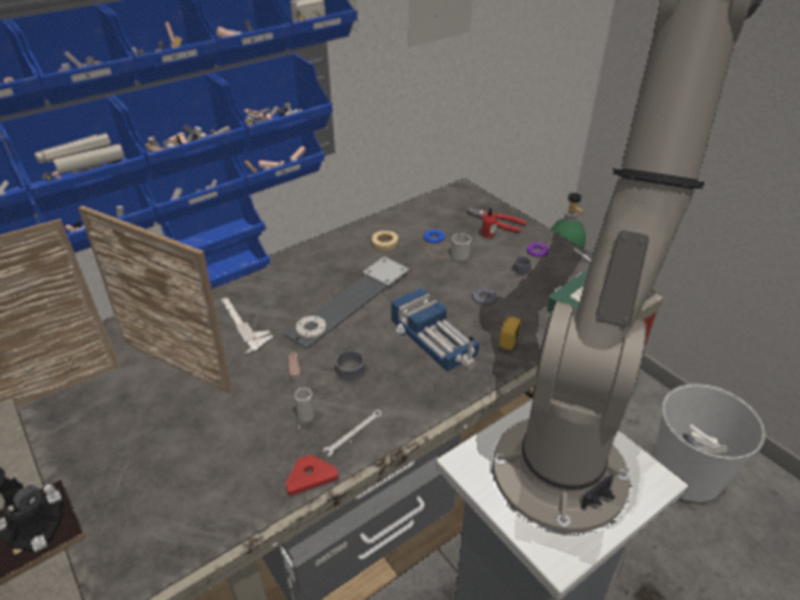

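The top view shows (800x600 px): medium tube (525,269), slim tube (264,388), wide ring (328,362), short ring (565,330), nozzle (282,338), fixed flange (322,295) and square plate (434,260). Flange candidates are dark (500,347), blue (515,232), purple (602,315) and tan (462,210). The dark one with bolt holes fits the description. I'll confirm it in enlarged crops.

```bash
cat > h.py <<'E'
import numpy as np, cv2
from scipy.spatial.transform import Rotation as R
from plant import manip, imaging
def rot(q): return R.from_quat(np.roll(q,-1))
def ray(d,uv):
    K=np.array([[d['fx'],0,d['cx']],[0,d['fy'],d['cy']],[0,0,1]])
    p=cv2.undistortPoints(np.array([[uv]],float),K,d['dist'])[0,0]
    return rot(d['attitude']).apply([p[0],p[1],1])
def onplane(d,uv,z):
    r=ray(d,uv); c=d['position']; return c+r*(z-c[2])/r[2]
def proj(d,P):
    K=np.array([[d['fx'],0,d['cx']],[0,d['fy'],d['cy']],[0,0,1]])
    q=rot(d['attitude']).inv(); P=np.atleast_2d(P).astype(float)
    return cv2.projectPoints(P,q.as_rotvec(),-q.apply(d['position']),K,d['dist'])[0][:,0]
def circ(c,r,z,n=60):
    a=np.linspace(0,2*np.pi,n); return np.c_[c[0]+r*np.cos(a),c[1]+r*np.sin(a),0*a+z]
def crop(d,x0,y0,w,h,s,name,curves=()):
    f=cv2.resize(d['frame'][y0:y0+h,x0:x0+w],None,fx=s,fy=s,interpolation=cv2.INTER_CUBIC)
    for P in curves:
        q=(proj(d,P)-[x0,y0]+.5)*s-.5
        cv2.polylines(f,[np.round(q).astype(int)],False,(0,255,255),1)
    cv2.imwrite('pics/'+name,f)
E
python3 - <<'E'
from h import *
d=imaging.get_image('top')
g={'med':(525,269,.05),'slim':(264,388,.06),'wide':(328,362,.03),'short':(565,330,.028),'noz':(282,338,.05),'ff':(322,295,.014),'sq':(434,260,.014),'lf':(500,347,.008)}
for k,(u,v,z) in g.items(): print(k,onplane(d,(u/1.5625,v/1.5625),z).round(3))
crop(d,150,140,150,130,5,'cA.png'); crop(d,290,140,110,100,6,'cB.png')
E
```

```text
med [ 0.602 -0.287  0.05 ]
slim [0.375 0.295 0.06 ]
wide [0.426 0.16  0.03 ]
short [ 0.463 -0.365  0.028]
noz [0.482 0.255 0.05 ]
ff [0.58  0.168 0.014]
sq [ 0.645 -0.09   0.014]
lf [ 0.437 -0.222  0.008]
```

View pics/cA.png

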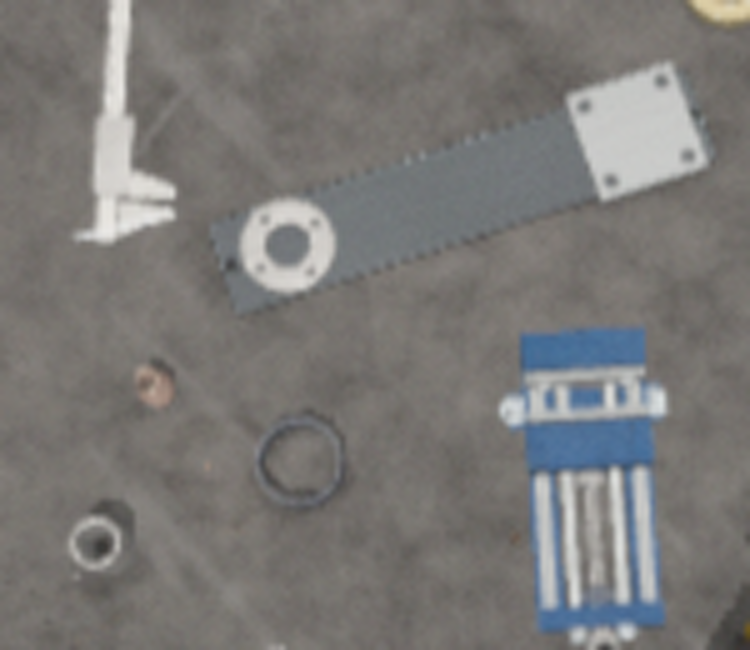

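View pics/cB.png

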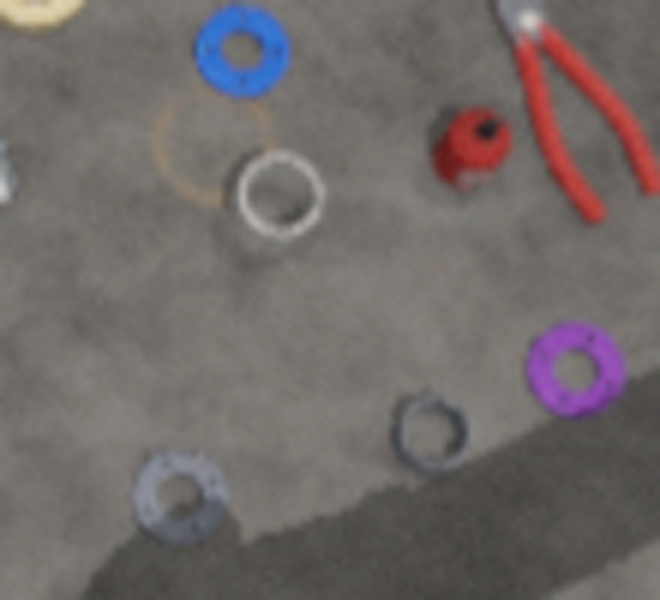

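The crops show the following.
- **Crop A (5x):** fixed flange (288,245), square plate (637,130), wide ring (299,461), slim tube rim (96,543), nozzle (155,385).
- **Crop B (6x):** medium tube rim (280,195), grey flange with bolt holes (181,496), short ring (431,432). The blue (243,51) and purple (577,368) flanges are excluded by colour, so the grey one is the loose flange.

Run:
```python
from h import *
d=imaging.get_image('top')
A=lambda u,v:((u+.5)/5+149.5,(v+.5)/5+139.5); B=lambda u,v:((u+.5)/6+289.5,(v+.5)/6+139.5)
g={'med':(B(280,195),.05),'slim':(A(96,543),.06),'wide':(A(299,461),.03),'short':(B(431,432),.028),'noz':(A(155,385),.05),'ff':(A(288,245),.014),'sq':(A(637,130),.014),'lf':(B(181,496),.008)}
p={k:onplane(d,*v)[:2] for k,v in g.items()}
for k in p: print(k,p[k].round(4), round(float(np.hypot(*p[k])),3))
m=(p['ff']+p['sq'])/2; e=p['ff']-p['sq']; print('mid',m,'len',np.hypot(*e),'ang',np.degrees(np.arctan2(e[1],e[0])))
spec={'med':(.024,.05),'slim':(.0165,.06),'wide':(.03,.03),'short':(.021,.028),'ff':(.033,.014),'lf':(.0275,.008)}
s=imaging.get_image('scene')
cur=[circ(p[k],r,z) for k,(r,z) in spec.items()]
c2=[circ(p[k],r,z) for k,(r,z) in spec.items()]
u=e/np.hypot(*e);n=np.array([-u[1],u[0]])
sq=np.array([[*(p['sq']+.04*(a*u+b*n)),.014] for a,b in((1,1),(1,-1),(-1,-1),(-1,1),(1,1))])
cur.append(sq);cur.append(circ(m,.03,.006))
crop(s,170,140,200,150,4,'sA.png',cur)
crop(d,150,140,250,130,3,'tA.png',cur)
a=cv2.imread('pics/sA.png');b=cv2.imread('pics/tA.png')
print(a.shape,b.shape)
st=manip.get_state();print(rot(st['tool_rot']).as_matrix().round(3))
```

```text
med [ 0.6018 -0.2879] 0.667
slim [0.3756 0.2951] 0.478
wide [0.4254 0.1613] 0.455
short [ 0.4617 -0.3645] 0.588
noz [0.4809 0.2546] 0.544
ff [0.5806 0.1641] 0.603
sq [ 0.6483 -0.0874] 0.654
lf [ 0.4367 -0.221 ] 0.489
mid [0.61448697 0.03835005] len 0.26043330131217374 ang 105.06131702420944
(600, 800, 3) (390, 750, 3)
[[ 0.892  0.453 -0.   ]
 [ 0.453 -0.892  0.001]
 [-0.    -0.001 -1.   ]]
```

View pics/sA.png

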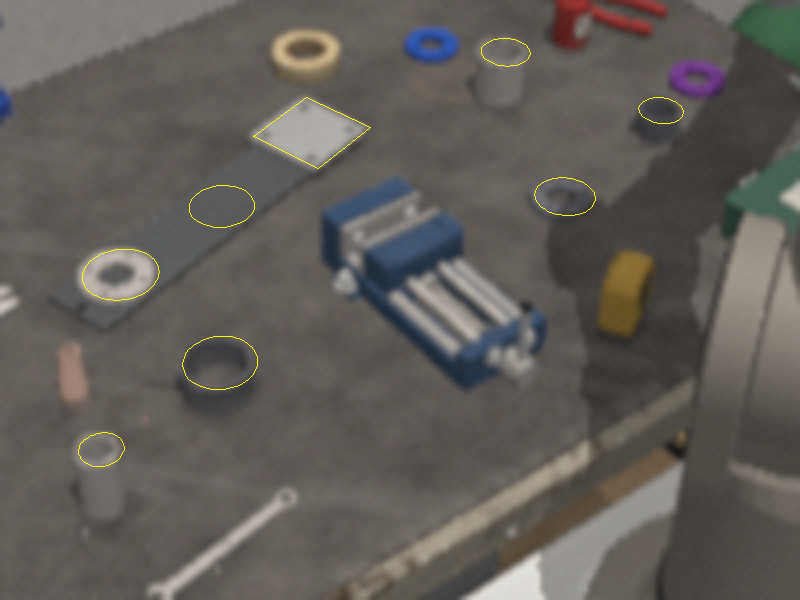

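View pics/tA.png

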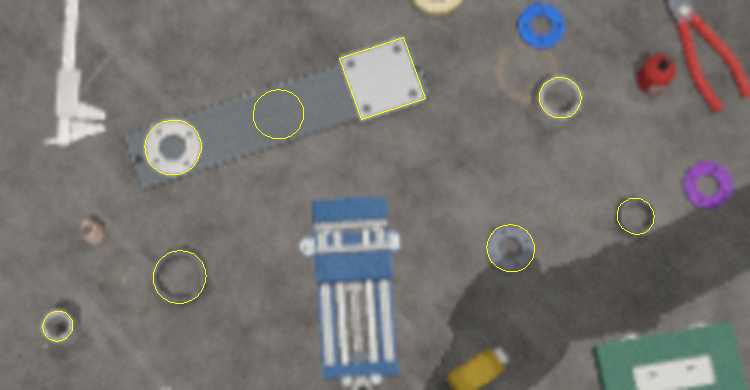

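All overlays agree to a few mm. I'll add a helper that converts world targets into tool-axis shifts.

```bash
cat >> h.py <<'E'
def go(x,y,z,head):
    s=manip.get_state(); M=rot(s['tool_rot']); p=s['tool_pos']
    T=R.from_matrix(np.c_[[np.cos(np.radians(head)),np.sin(np.radians(head)),0],[np.sin(np.radians(head)),-np.cos(np.radians(head)),0],[0,0,-1]])
    dl=M.inv().apply(np.array([x,y,z])-p)*100; rv=np.degrees((M.inv()*T).as_rotvec())
    print('t',round(s['t'],2),'pos',p.round(4),'rv',rv.round(2),'cm',dl.round(2),'len',np.linalg.norm(dl).round(1),'q7',s['joint_pos'].round(2),'F',np.round(s['wrist_force'],1),'w',round(s['grip_width'],3),'gf',np.round(s['gripper_force'],1))
E
python3 -c "
from h import *
go(.602,-.288,.13,0)"
```

```text
t 0.25 pos [ 0.3055 -0.6016  0.2308] rv [-5.000e-02  1.000e-02  2.692e+01] cm [ 40.64 -14.54  10.1 ] len 44.3 q7 [ 0.99  0.48  0.02  1.56 -0.01  1.11 -0.08] F [ 0.5 -1.2  0.4] w 0.999 gf 0.0
```

>>> {"method": "send_rows", "body": {
  "plan": [
    [0,0,2,2,-0.7,0,8.5],
    [0,0,5,6,-2.1,1,8.5],
    [0,0,8,10,-3.6,2,8.5],
    [0,0,11,14,-5,3,8.5],
    [0,0,14,18,-6.4,4,8.5],
    [0,0,17,22,-7.9,5,8.5],
    [0,0,20,26,-9.3,6,8.5],
    [0,0,23,30,-10.7,7,8.5],
    [0,0,26,34,-12.2,8,8.5],
    [0,0,27,37,-13.2,9,8.5]
  ],
  "squeeze": 60
}}

```text
t: 1.08
tool_pos: [0.5721, -0.3201, 0.1433]
tool_rot: [0.0, 1.0, -0.002, 0.0]
wrist_force: [0.7, -0.4, 0.0]
grip_width: 0.997
gripper_force: 0.0
```

```bash
python3 -c "
from h import *
go(.602,-.288,.09,0)"
```

```text
t 1.08 pos [ 0.5721 -0.3201  0.1433] rv [ 0.01 -0.04 -0.23] cm [ 2.97 -3.23  5.34] len 6.9 q7 [ 0.39  0.53  0.03  1.69 -0.02  0.92 -1.14] F [ 0.7 -0.4  0. ] w 0.997 gf 0.0
```

>>> {"method": "send_rows", "body": {
  "plan": [
    [0,0,0,1.3,-1.4,1,8.5],
    [0,0,0,2.6,-2.8,3,8.5],
    [0,0,0,2.6,-2.8,5,8.5],
    [0,0,0,2.6,-2.8,7,8.5],
    [0,0,0,2.6,-2.8,9,8.5],
    [0,0,0,2.6,-2.8,11,8.5],
    [0,0,0,2.6,-2.8,12.4,8.5],
    [0,0,0,2.6,-2.8,12.9,8.5],
    [0,0,0,2.6,-2.8,12.9,8.5],
    [0,0,0,2.6,-2.8,12.9,8.5]
  ]
}}

```text
t: 1.92
tool_pos: [0.5972, -0.2941, 0.0149]
tool_rot: [0.0, 1.0, -0.001, 0.0]
wrist_force: [0.0, -0.9, 0.2]
grip_width: 0.992
gripper_force: 0.0
```

Run:
```python
from h import *
go(.602,-.288,.012,0)
d=imaging.get_image('top'); s=imaging.get_image('scene')
a=cv2.resize(d['frame'][140:240,290:400],(440,400),interpolation=cv2.INTER_CUBIC)
b=cv2.resize(s['frame'][130:190,260:320],(360,400),interpolation=cv2.INTER_CUBIC)
cv2.imwrite('pics/g1.png',np.hstack([a,b]))
```

```text
t 1.92 pos [ 0.5972 -0.2941  0.0149] rv [ 0.01 -0.03 -0.09] cm [ 0.48 -0.61  0.29] len 0.8 q7 [ 0.35  0.71  0.02  1.72 -0.02  0.71 -1.19] F [ 0.  -0.9  0.2] w 0.992 gf 0.0
```

View pics/g1.png

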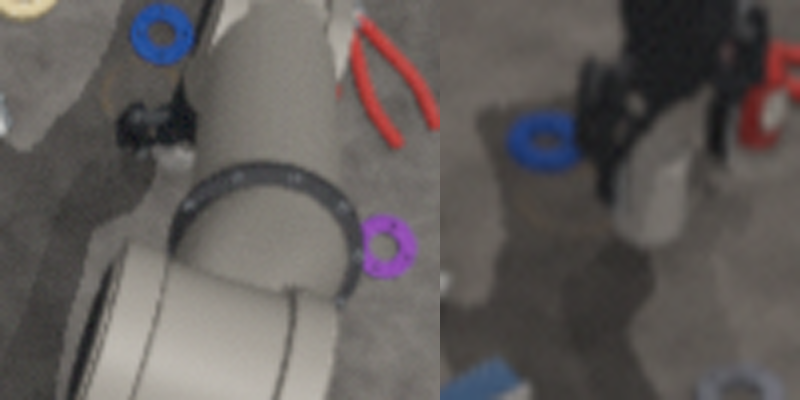

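The tube stands between the open fingers (scene half at about (650,200)). I'll correct about 5 mm each way and close.

>>> {"method": "send_rows", "body": {
  "plan": [
    [0,0,0,0.3,-0.3,0.1,8.5],
    [0,0,0,0.5,-0.6,0.2,8],
    [0,0,0,0.5,-0.6,0.2,6],
    [0,0,0,0.5,-0.6,0.2,4],
    [0,0,0,0.5,-0.6,0.2,4],
    [0,0,0,0.5,-0.6,0.2,4],
    [0,0,0,0.5,-0.6,0.2,4],
    [0,0,0,0.5,-0.6,0.2,4],
    [0,0,0,0.5,-0.6,0.2,4],
    [0,0,0,0.5,-0.6,0.2,4]
  ],
  "squeeze": 60
}}

```text
t: 2.85
tool_pos: [0.6022, -0.2881, 0.0128]
tool_rot: [0.0, 1.0, -0.001, 0.0]
wrist_force: [-0.8, 0.5, 4.4]
grip_width: 0.545
gripper_force: 61.5
```

```bash
python3 -c "
from h import *
go(.581,.164,.15,0)"
```

```text
t 2.85 pos [ 0.6022 -0.2881  0.0128] rv [ 0.02 -0.05 -0.09] cm [ -2.18 -45.2  -13.73] len 47.3 q7 [ 0.34  0.71  0.02  1.71 -0.02  0.71 -1.2 ] F [-0.8  0.5  4.4] w 0.545 gf 61.5
```

>>> {"method": "send_rows", "body": {
  "plan": [
    [0,0,0,0,0,-2,4],
    [0,0,0,0,0,-5,4],
    [0,0,0,0,-2,-7.5,4],
    [0,0,0,-0.5,-5,-9,4],
    [0,0,0,-0.7,-9,-9,4],
    [0,0,0,-1,-13,-9,4],
    [0,0,0,-1.2,-17,-9,4],
    [0,0,0,-1.4,-21,-9,4],
    [0,0,0,-1.6,-25,-9,4],
    [0,0,0,-1.8,-29,-9,4]
  ]
}}

```text
t: 3.68
tool_pos: [0.5831, 0.0036, 0.1018]
tool_rot: [0.0, 1.0, -0.001, -0.001]
wrist_force: [1.7, 0.9, -2.2]
grip_width: 0.551
gripper_force: 62.0
```

```bash
python3 -c "
from h import *
go(.581,.164,.08,0)"
```

```text
t 3.68 pos [0.5831 0.0036 0.1018] rv [ 0.02  0.08 -0.11] cm [ -0.23 -16.04   2.17] len 16.2 q7 [-0.11  0.48 -0.01  1.89  0.    0.77 -1.69] F [ 1.7  0.9 -2.2] w 0.551 gf 62.0
```

>>> {"method": "send_rows", "body": {
  "plan": [
    [0,0,0,0,-4,0,4],
    [0,0,0,0,-8,0,4],
    [0,0,0,-0.1,-11.5,0,4],
    [0,0,0,-0.2,-14,0.5,4],
    [0,0,0,-0.2,-15.5,1.3,4],
    [0,0,0,-0.2,-16,2,4],
    [0,0,0,-0.2,-16,2.5,4],
    [0,0,0,-0.2,-16,3,4],
    [0,0,0,-0.2,-16,3,4],
    [0,0,0,-0.2,-16,3,4]
  ]
}}

```text
t: 4.52
tool_pos: [0.5826, 0.1594, 0.0719]
tool_rot: [0.001, 1.0, -0.002, -0.0]
wrist_force: [-0.1, -0.0, -1.2]
grip_width: 0.549
gripper_force: 62.0
```

```bash
python3 -c "
from h import *
go(.5806,.1641,.0275,0)"
```

```text
t 4.52 pos [0.5826 0.1594 0.0719] rv [ 0.09  0.05 -0.27] cm [-0.19 -0.47  4.44] len 4.5 q7 [-0.35  0.55 -0.02  1.85  0.02  0.74 -1.96] F [-0.1 -0.  -1.2] w 0.549 gf 62.0
```

>>> {"method": "send_rows", "body": {
  "plan": [
    [0,0,0,-0.1,-0.3,0.6,4],
    [0,0,0,-0.2,-0.5,1.5,4],
    [0,0,0,-0.2,-0.5,2.4,4],
    [0,0,0,-0.2,-0.5,3.2,4],
    [0,0,0,-0.2,-0.5,3.8,4],
    [0,0,0,-0.2,-0.5,4.1,4],
    [0,0,0,-0.2,-0.5,4.3,4],
    [0,0,0,-0.2,-0.5,4.4,4],
    [0,0,0,-0.2,-0.5,4.4,4],
    [0,0,0,-0.2,-0.5,4.4,4]
  ]
}}

```text
t: 5.35
tool_pos: [0.5807, 0.1672, 0.0287]
tool_rot: [-0.0, 1.0, -0.001, 0.0]
wrist_force: [0.3, -0.7, -1.3]
grip_width: 0.551
gripper_force: 62.0
```

Run:
```python
from h import *
go(.5806,.1641,.0275,0)
s=imaging.get_image('scene')
crop(s,170,150,80,70,7,'p1.png',[circ((.5806,.1641),.024,.014),circ((.5806,.1641),.024,.064)])
```

```text
t 5.35 pos [0.5807 0.1672 0.0287] rv [-0.01 -0.03 -0.09] cm [-0.01  0.31  0.12] len 0.3 q7 [-0.36  0.61 -0.03  1.87  0.02  0.66 -1.98] F [ 0.3 -0.7 -1.3] w 0.551 gf 62.0
```

View pics/p1.png

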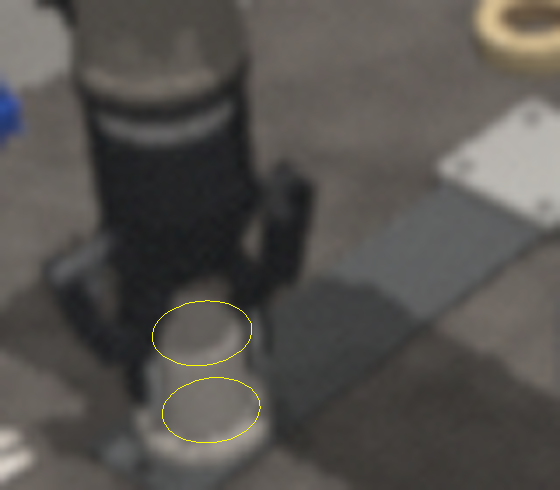

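The tube hangs just above the flange, close to the predicted outline. I'll shift y by 3 mm, lower and open.

>>> {"method": "send_rows", "body": {
  "plan": [
    [0,0,0,0,0.2,0,4],
    [0,0,0,0,0.3,0,4],
    [0,0,0,0,0.3,0.1,4],
    [0,0,0,0,0.3,0.2,4],
    [0,0,0,0,0.3,0.2,4],
    [0,0,0,0,0.3,0.2,5],
    [0,0,0,0,0.3,0.2,6.5],
    [0,0,0,0,0.3,0.2,8.5],
    [0,0,0,0,0.3,0.2,8.5],
    [0,0,0,0,0.3,0.2,8.5]
  ]
}}

```text
t: 6.23
tool_pos: [0.5805, 0.1643, 0.0263]
tool_rot: [-0.0, 1.0, -0.001, 0.0]
wrist_force: [0.5, 0.8, 0.1]
grip_width: 0.996
gripper_force: 0.0
```

>>> {"method": "send_rows", "body": {
  "plan": [
    [0,0,0,0,0,0,8.5],
    [0,0,0,0,0,-1,8.5],
    [0,0,0,0,0,-3,8.5],
    [0,0,0,0,0,-6,8.5],
    [0,0,0,0,0,-9,8.5],
    [0,0,0,0,1,-11,8.5],
    [0,0,0,-1,4,-11,8.5],
    [0,0,0,-2,8,-11,8.5],
    [0,0,0,-3,12,-11,8.5],
    [0,0,0,-4,16,-11,8.5]
  ]
}}

```text
t: 7.07
tool_pos: [0.5398, 0.0029, 0.1375]
tool_rot: [-0.0, 1.0, -0.0, 0.001]
wrist_force: [1.4, -0.4, -1.3]
grip_width: 0.996
gripper_force: 0.0
```

```bash
python3 -c "
from h import *
go(.437,-.221,.11,0)
d=imaging.get_image('top');c=(.5806,.1641)
cv2.imwrite('pics/x.png',d['frame'])
crop(d,180,160,60,60,8,'p2.png',[circ(c,.024,.064)])
"
```

```text
t 7.07 pos [0.5398 0.0029 0.1375] rv [-0.01 -0.08 -0.03] cm [-10.28  22.4    2.73] len 24.8 q7 [-0.12  0.37  0.    1.97 -0.    0.8  -1.69] F [ 1.4 -0.4 -1.3] w 0.996 gf 0.0
```

View pics/p2.png

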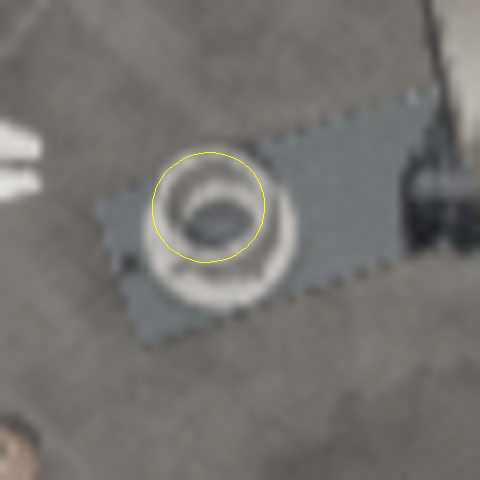

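The medium tube's rim coincides with the target outline on the fixed flange (around (209,207)). Now the loose flange.

>>> {"method": "send_rows", "body": {
  "plan": [
    [0,0,0,-1,2,0,8.5],
    [0,0,0,-2.5,5.4,0,8.5],
    [0,0,0,-4,9,0.5,8.5],
    [0,0,0,-5.6,12.5,1,8],
    [0,0,0,-7.2,16,2,7.5],
    [0,0,0,-8.8,19.4,3,7],
    [0,0,0,-10,22,4.5,6.6],
    [0,0,0,-10.3,22.4,6.5,6.6],
    [0,0,0,-10.3,22.4,8,6.6],
    [0,0,0,-10.3,22.4,9,6.6]
  ]
}}

```text
t: 7.95
tool_pos: [0.4362, -0.2202, 0.0457]
tool_rot: [-0.0, 1.0, -0.002, -0.0]
wrist_force: [0.0, -0.2, 0.6]
grip_width: 0.772
gripper_force: 0.0
```

```bash
python3 -c "
from h import *
go(.4367,-.221,.005,0)"
```

```text
t 7.95 pos [ 0.4362 -0.2202  0.0457] rv [-0.01  0.04 -0.19] cm [0.05 0.08 4.07] len 4.1 q7 [ 0.29  0.45  0.06  2.14 -0.05  0.55 -1.19] F [ 0.  -0.2  0.6] w 0.772 gf 0.0
```

>>> {"method": "send_rows", "body": {
  "plan": [
    [0,0,0,0,0.1,1,6.6],
    [0,0,0,0,0.1,2,6.6],
    [0,0,0,0,0.1,2.8,6.6],
    [0,0,0,0,0.1,3.4,6.6],
    [0,0,0,0,0.1,3.8,6.6],
    [0,0,0,0,0.1,4.1,6.6],
    [0,0,0,0,0.1,4.2,6.6],
    [0,0,0,0,0.1,4.3,6.6],
    [0,0,0,0,0.1,4.4,6.6],
    [0,0,0,0,0.1,4.4,6.6]
  ]
}}

```text
t: 8.78
tool_pos: [0.4371, -0.2207, 0.0025]
tool_rot: [0.0, 1.0, -0.001, 0.0]
wrist_force: [0.3, 0.1, -0.2]
grip_width: 0.773
gripper_force: 0.0
```

Run:
```python
from h import *
go(.4367,-.221,-.003,0)
s=imaging.get_image('scene')
crop(s,285,165,60,50,10,'p3.png')
```

```text
t 8.78 pos [ 0.4371 -0.2207  0.0025] rv [ 0.01 -0.02 -0.09] cm [-0.04  0.03  0.55] len 0.6 q7 [ 0.3   0.54  0.05  2.15 -0.06  0.46 -1.18] F [ 0.3  0.1 -0.2] w 0.773 gf 0.0
```

View pics/p3.png

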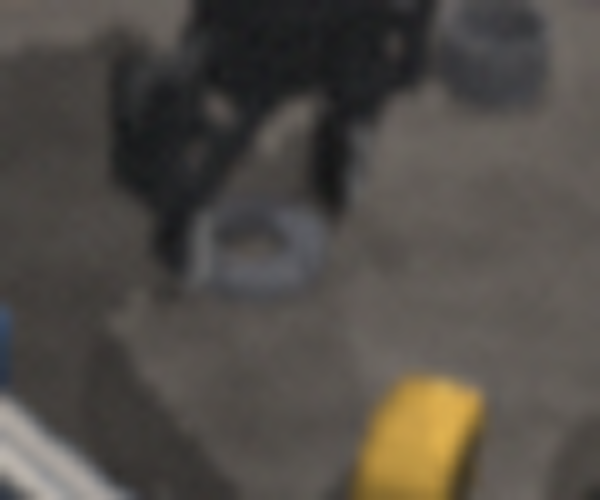

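The fingers straddle the flange (260,245), with the tips slightly above the bench. I'll go lower carefully.

>>> {"method": "send_rows", "body": {
  "plan": [
    [0,0,0,0,0,0.1,6.6],
    [0,0,0,0,0,0.2,6.6],
    [0,0,0,0,0,0.3,6.6],
    [0,0,0,0,0,0.4,6.6],
    [0,0,0,0,0,0.5,6.6],
    [0,0,0,0,0,0.6,6.6],
    [0,0,0,0,0,0.6,6.6],
    [0,0,0,0,0,0.6,6.6],
    [0,0,0,0,0,0.6,6.6],
    [0,0,0,0,0,0.6,6.6]
  ]
}}

```text
t: 9.67
tool_pos: [0.4369, -0.2207, -0.0036]
tool_rot: [0.0, 1.0, -0.001, 0.0]
wrist_force: [-0.3, 0.1, 0.7]
grip_width: 0.772
gripper_force: 0.0
```

>>> {"method": "send_rows", "body": {
  "plan": [
    [0,0,0,0,0,0,6],
    [0,0,0,0,0,0,5.5],
    [0,0,0,0,0,0,5],
    [0,0,0,0,0,0,4.8],
    [0,0,0,0,0,0,4.8],
    [0,0,0,0,0,0,4.8],
    [0,0,0,0,0,0,4.8],
    [0,0,0,0,0,-0.5,4.8],
    [0,0,0,0,0,-1.5,4.8],
    [0,0,0,0,0,-3,4.8]
  ],
  "squeeze": 40
}}

```text
t: 10.5
tool_pos: [0.436, -0.2203, 0.0263]
tool_rot: [-0.0, 1.0, -0.001, -0.001]
wrist_force: [1.0, -1.0, -2.1]
grip_width: 0.619
gripper_force: 42.2
```

Run:
```python
from h import *
go(.5806,.1641,.15,0)
s=imaging.get_image('scene')
crop(s,285,155,60,50,10,'p4.png')
```

```text
t 10.5 pos [ 0.436  -0.2203  0.0263] rv [-0.04  0.12 -0.08] cm [ 14.38 -38.47 -12.37] len 42.9 q7 [ 0.29  0.49  0.06  2.15 -0.05  0.51 -1.18] F [ 1.  -1.  -2.1] w 0.619 gf 42.2
```

View pics/p4.png

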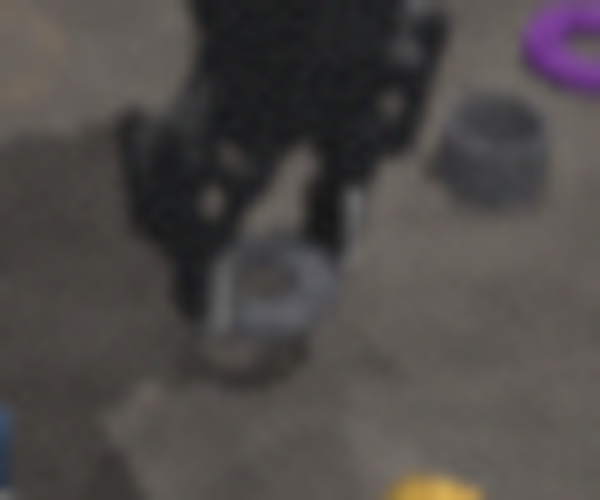

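The flange is held level and clear of the bench. Now carry it to the tube.

>>> {"method": "send_rows", "body": {
  "plan": [
    [0,0,0,0,0,-2,4.8],
    [0,0,0,0.5,-1,-4.5,4.8],
    [0,0,0,1.5,-4,-7,4.8],
    [0,0,0,2.8,-7.5,-8.5,4.8],
    [0,0,0,4.2,-11,-9,4.8],
    [0,0,0,5.6,-14.6,-9,4.8],
    [0,0,0,7,-18.2,-9,4.8],
    [0,0,0,8.4,-21.8,-9,4.8],
    [0,0,0,9.8,-25.4,-9,4.8],
    [0,0,0,11,-29,-9,4.8]
  ]
}}

```text
t: 11.38
tool_pos: [0.5479, 0.071, 0.1168]
tool_rot: [-0.0, 1.0, -0.001, 0.0]
wrist_force: [1.2, -1.2, -2.1]
grip_width: 0.617
gripper_force: 42.6
```

```bash
python3 -c "
from h import *
go(.5806,.1641,.08,0)"
```

```text
t 11.38 pos [0.5479 0.071  0.1168] rv [-0.   -0.05 -0.09] cm [ 3.25 -9.32  3.68] len 10.5 q7 [-0.24  0.42  0.    1.95 -0.    0.77 -1.81] F [ 1.2 -1.2 -2.1] w 0.617 gf 42.6
```

>>> {"method": "send_rows", "body": {
  "plan": [
    [0,0,0,1,-3,0,4.8],
    [0,0,0,2,-6,0,4.8],
    [0,0,0,2.8,-8,0.5,4.8],
    [0,0,0,3.2,-9.1,1,4.8],
    [0,0,0,3.3,-9.3,1.7,4.8],
    [0,0,0,3.3,-9.3,2.4,4.8],
    [0,0,0,3.3,-9.3,3,4.8],
    [0,0,0,3.3,-9.3,3.6,4.8],
    [0,0,0,3.3,-9.3,4,4.8],
    [0,0,0,3.3,-9.3,4,4.8]
  ]
}}

```text
t: 12.22
tool_pos: [0.5797, 0.1605, 0.0753]
tool_rot: [0.001, 1.0, -0.002, -0.001]
wrist_force: [0.4, -1.1, -1.6]
grip_width: 0.618
gripper_force: 42.6
```

```bash
python3 -c "
from h import *
go(.5806,.1641,.061,0)"
```

```text
t 12.22 pos [0.5797 0.1605 0.0753] rv [ 0.07  0.11 -0.18] cm [ 0.09 -0.36  1.43] len 1.5 q7 [-0.37  0.54 -0.01  1.86  0.01  0.74 -1.95] F [ 0.4 -1.1 -1.6] w 0.618 gf 42.6
```

>>> {"method": "send_rows", "body": {
  "plan": [
    [0,0,0,0,0,0.2,4.8],
    [0,0,0,0,0,0.4,4.8],
    [0,0,0,0,0,0.6,4.8],
    [0,0,0,0,0,0.8,4.8],
    [0,0,0,0,0,1.0,4.8],
    [0,0,0,0,0,1.0,4.8],
    [0,0,0,0,0,1.0,4.8],
    [0,0,0,0,0,1.0,4.8],
    [0,0,0,0,0,1.0,4.8],
    [0,0,0,0,0,1.0,4.8]
  ]
}}

```text
t: 13.05
tool_pos: [0.5806, 0.1622, 0.0665]
tool_rot: [-0.0, 1.0, -0.001, 0.0]
wrist_force: [-0.1, -0.6, -0.7]
grip_width: 0.627
gripper_force: 42.6
```

```bash
python3 -c "
from h import *
go(.5806,.1641,.061,0)"
```

```text
t 13.05 pos [0.5806 0.1622 0.0665] rv [-0.   -0.01 -0.09] cm [ 0.   -0.19  0.55] len 0.6 q7 [-0.37  0.56 -0.01  1.86  0.01  0.73 -1.95] F [-0.1 -0.6 -0.7] w 0.627 gf 42.6
```

The opening changed slightly, so I'll take a look before releasing.

Run:
```python
from h import *
s=imaging.get_image('scene')
crop(s,170,150,60,60,10,'p5.png')
```

```text
(no output)
```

View pics/p5.png

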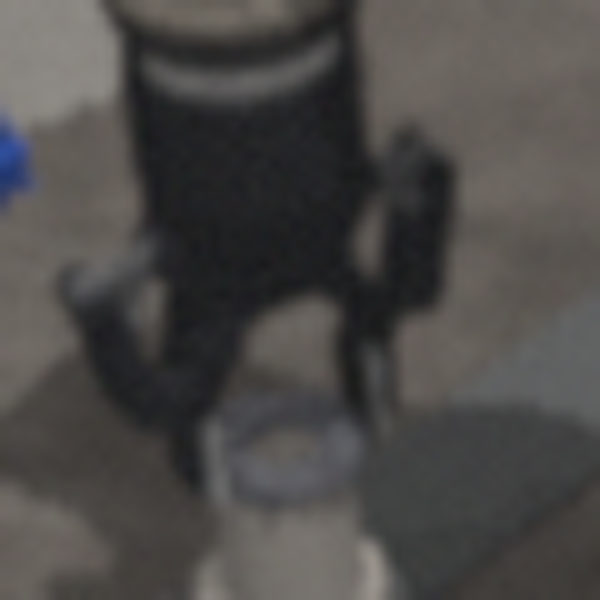

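The flange looks level and close above the tube. I'll lower in small steps and watch the force.

>>> {"method": "send_rows", "body": {
  "plan": [
    [0,0,0,0,-0.1,0,4.8],
    [0,0,0,0,-0.2,0.1,4.8],
    [0,0,0,0,-0.2,0.2,4.8],
    [0,0,0,0,-0.2,0.3,4.8],
    [0,0,0,0,-0.2,0.3,4.8],
    [0,0,0,0,-0.2,0.3,4.8],
    [0,0,0,0,-0.2,0.3,4.8],
    [0,0,0,0,-0.2,0.3,4.8],
    [0,0,0,0,-0.2,0.3,4.8],
    [0,0,0,0,-0.2,0.3,4.8]
  ]
}}

```text
t: 13.93
tool_pos: [0.5805, 0.1642, 0.0634]
tool_rot: [-0.0, 1.0, -0.001, 0.0]
wrist_force: [0.5, 0.0, -1.4]
grip_width: 0.62
gripper_force: 42.6
```

>>> {"method": "send_rows", "body": {
  "plan": [
    [0,0,0,0,0,0.1,4.8],
    [0,0,0,0,0,0.1,4.8],
    [0,0,0,0,0,0.2,4.8],
    [0,0,0,0,0,0.2,4.8],
    [0,0,0,0,0,0.25,4.8],
    [0,0,0,0,0,0.25,4.8],
    [0,0,0,0,0,0.25,4.8],
    [0,0,0,0,0,0.25,4.8],
    [0,0,0,0,0,0.25,4.8],
    [0,0,0,0,0,0.25,4.8]
  ]
}}

```text
t: 14.77
tool_pos: [0.5805, 0.1641, 0.061]
tool_rot: [0.0, 1.0, -0.001, 0.0]
wrist_force: [-1.3, -0.9, 2.9]
grip_width: 0.614
gripper_force: 43.0
```

Contact is light, so I'll open and retreat straight up, then head for the slim tube.

>>> {"method": "send_rows", "body": {
  "plan": [
    [0,0,0,0,0,0,5.6],
    [0,0,0,0,0,0,6],
    [0,0,0,0,0,0,6.6],
    [0,0,0,0,0,0,7.5],
    [0,0,0,0,0,0,8.5],
    [0,0,0,0,0,0,8.5],
    [0,0,0,0,0,-1,8.5],
    [0,0,0,0,0,-3,8.5],
    [0,0,0,0,0,-6,8.5],
    [0,0,0,0,0,-9,8.5]
  ]
}}

```text
t: 15.6
tool_pos: [0.5799, 0.1639, 0.152]
tool_rot: [0.0, 1.0, -0.001, -0.001]
wrist_force: [-0.1, 1.0, -0.1]
grip_width: 0.996
gripper_force: 0.0
```

```bash
python3 -c "
from h import *
go(.3756,.2951,.12,30)
go(.4254,.1613,.12,30)"
```

```text
t 15.6 pos [0.5799 0.1639 0.152 ] rv [ 1.000e-02  9.000e-02 -3.008e+01] cm [-20.44 -13.09   3.22] len 24.5 q7 [-0.38  0.44 -0.    1.81  0.    0.89 -1.95] F [-0.1  1.  -0.1] w 0.996 gf 0.0
t 15.6 pos [0.5799 0.1639 0.152 ] rv [ 1.000e-02  9.000e-02 -3.008e+01] cm [-15.44   0.28   3.22] len 15.8 q7 [-0.38  0.44 -0.    1.81  0.    0.89 -1.95] F [-0.1  1.  -0.1] w 0.996 gf 0.0
```

>>> {"method": "send_rows", "body": {
  "plan": [
    [0,0,-3,-2,-1.3,0,8.5],
    [0,0,-7,-5,-3.2,0,8.5],
    [0,0,-11,-8,-5.1,0,8.5],
    [0,0,-15,-11,-7,0,8.5],
    [0,0,-19,-14,-9,0.5,8],
    [0,0,-23,-17,-10.9,1.5,7.5],
    [0,0,-27,-19.5,-12.5,2.5,7],
    [0,0,-30,-20.4,-13.1,3.2,7],
    [0,0,-30,-20.4,-13.1,3.2,7],
    [0,0,-30,-20.4,-13.1,3.2,7]
  ]
}}

```text
t: 16.43
tool_pos: [0.3771, 0.2953, 0.1193]
tool_rot: [0.0, 0.966, 0.258, 0.0]
wrist_force: [1.6, -0.4, 0.1]
grip_width: 0.818
gripper_force: 0.0
```

```bash
python3 -c "
from h import *
go(.3756,.2951,.016,30)"
```

```text
t 16.43 pos [0.3771 0.2953 0.1193] rv [ 0.02 -0.02 -0.12] cm [-0.14 -0.06 10.33] len 10.3 q7 [-0.62  0.32 -0.2   2.11  0.09  0.73 -1.94] F [ 1.6 -0.4  0.1] w 0.818 gf 0.0
```

>>> {"method": "send_rows", "body": {
  "plan": [
    [0,0,0,-0.1,0,1,7],
    [0,0,0,-0.1,0,2.5,7],
    [0,0,0,-0.1,0,4,7],
    [0,0,0,-0.1,0,5.5,7],
    [0,0,0,-0.1,0,7,7],
    [0,0,0,-0.1,0,8.5,7],
    [0,0,0,-0.1,0,9.5,7],
    [0,0,0,-0.1,0,10.2,7],
    [0,0,0,-0.1,0,10.3,7],
    [0,0,0,-0.1,0,10.3,7]
  ]
}}

```text
t: 17.27
tool_pos: [0.3763, 0.2946, 0.0157]
tool_rot: [0.0, 0.966, 0.258, -0.0]
wrist_force: [0.1, 0.2, -0.4]
grip_width: 0.819
gripper_force: 0.0
```

>>> {"method": "send_rows", "body": {
  "plan": [
    [0,0,0,0,0,0,6],
    [0,0,0,0,0,0,5],
    [0,0,0,0,0,0,4],
    [0,0,0,0,0,0,3],
    [0,0,0,0,0,0,2.6],
    [0,0,0,0,0,0,2.6],
    [0,0,0,0,0,0,2.6],
    [0,0,0,0,0,0,2.6],
    [0,0,0,0,0,0,2.6],
    [0,0,0,0,0,0,2.6]
  ],
  "squeeze": 50
}}

```text
t: 18.1
tool_pos: [0.3762, 0.2954, 0.0166]
tool_rot: [-0.0, 0.966, 0.258, 0.001]
wrist_force: [-0.2, 0.0, 5.4]
grip_width: 0.371
gripper_force: 49.1
```

```bash
python3 -c "
from h import *
go(.3756,.2951,.016,30)
go(.6483,-.0874,.15,0)"
```

```text
t 18.1 pos [0.3762 0.2954 0.0166] rv [-0.01 -0.08 -0.08] cm [-0.06 -0.    0.06] len 0.1 q7 [-0.66  0.5  -0.16  2.16  0.16  0.49 -2.  ] F [-0.2  0.   5.4] w 0.371 gf 49.1
t 18.1 pos [0.3762 0.2954 0.0166] rv [-0.03 -0.07 29.92] cm [  4.51  46.75 -13.34] len 48.8 q7 [-0.66  0.5  -0.16  2.16  0.16  0.49 -2.  ] F [-0.2  0.   5.4] w 0.371 gf 49.1
```

>>> {"method": "send_rows", "body": {
  "plan": [
    [0,0,0,0,0,-2,2.6],
    [0,0,0,0,0,-5,2.6],
    [0,0,3,0,1,-8,2.6],
    [0,0,7,0.4,4,-10,2.6],
    [0,0,11,0.8,8,-11,2.6],
    [0,0,15,1.2,12,-11,2.6],
    [0,0,19,1.6,16,-11,2.6],
    [0,0,23,2,20,-11,2.6],
    [0,0,27,2.4,24,-11,2.6],
    [0,0,30,2.7,28,-11,2.6]
  ]
}}

```text
t: 18.93
tool_pos: [0.5395, 0.064, 0.1262]
tool_rot: [-0.0, 1.0, -0.002, 0.0]
wrist_force: [0.5, 0.9, -2.0]
grip_width: 0.38
gripper_force: 49.9
```

```bash
python3 -c "
from h import *
go(.6483,-.0874,.08,0)"
```

```text
t 18.93 pos [0.5395 0.064  0.1262] rv [-0.01 -0.02 -0.27] cm [10.94 15.09  4.62] len 19.2 q7 [-0.24  0.39  0.01  1.97 -0.01  0.78 -1.8 ] F [ 0.5  0.9 -2. ] w 0.38 gf 49.9
```

>>> {"method": "send_rows", "body": {
  "plan": [
    [0,0,0,2.2,3,0,2.6],
    [0,0,0,4.4,6,0,2.6],
    [0,0,0,6.6,9,0.5,2.6],
    [0,0,0,8.6,11.8,1.5,2.6],
    [0,0,0,10,13.8,2.5,2.6],
    [0,0,0,10.7,14.8,3.5,2.6],
    [0,0,0,10.9,15.1,4.6,2.6],
    [0,0,0,10.9,15.1,5.6,2.6],
    [0,0,0,10.9,15.1,6.2,2.6],
    [0,0,0,10.9,15.1,6.2,2.6]
  ]
}}

```text
t: 19.77
tool_pos: [0.6456, -0.0827, 0.0619]
tool_rot: [-0.001, 1.0, 0.001, -0.002]
wrist_force: [-0.4, 0.1, -2.1]
grip_width: 0.374
gripper_force: 49.9
```

>>> {"method": "send_rows", "body": {
  "plan": [
    [0,0,0,0,0,0.4,2.6],
    [0,0,0,0,0,0.8,2.6],
    [0,0,0,0,0,1.2,2.6],
    [0,0,0,0,0,1.6,2.6],
    [0,0,0,0,0,2,2.6],
    [0,0,0,0,0,2.4,2.6],
    [0,0,0,0,0,2.6,2.6],
    [0,0,0,0,0,2.6,2.6],
    [0,0,0,0,0,2.6,2.6],
    [0,0,0,0,0,2.6,2.6]
  ]
}}

```text
t: 20.6
tool_pos: [0.6478, -0.0855, 0.038]
tool_rot: [0.0, 1.0, -0.001, 0.0]
wrist_force: [-0.1, 0.1, -2.3]
grip_width: 0.374
gripper_force: 49.9
```

```bash
python3 -c "
from h import *
go(.6483,-.0874,.0302,0)"
```

```text
t 20.6 pos [ 0.6478 -0.0855  0.038 ] rv [ 0.   -0.02 -0.09] cm [0.05 0.19 0.78] len 0.8 q7 [ 0.01  0.66  0.04  1.75 -0.04  0.74 -1.51] F [-0.1  0.1 -2.3] w 0.374 gf 49.9
```

>>> {"method": "send_rows", "body": {
  "plan": [
    [0,0,0,0,0.1,0.2,2.6],
    [0,0,0,0,0.2,0.4,2.6],
    [0,0,0,0,0.2,0.6,2.6],
    [0,0,0,0,0.2,0.7,2.6],
    [0,0,0,0,0.2,0.75,2.6],
    [0,0,0,0,0.2,0.75,2.6],
    [0,0,0,0,0.2,0.75,2.6],
    [0,0,0,0,0.2,0.75,2.6],
    [0,0,0,0,0.2,0.75,2.6],
    [0,0,0,0,0.2,0.75,2.6]
  ]
}}

```text
t: 21.43
tool_pos: [0.6475, -0.0877, 0.0308]
tool_rot: [0.0, 1.0, -0.001, -0.0]
wrist_force: [-2.7, -0.3, 6.4]
grip_width: 0.377
gripper_force: 50.6
```

Contact felt. Release and retreat.

>>> {"method": "send_rows", "body": {
  "plan": [
    [0,0,0,0,0,0,3.4],
    [0,0,0,0,0,0,4],
    [0,0,0,0,0,0,5],
    [0,0,0,0,0,0,6.5],
    [0,0,0,0,0,0,8],
    [0,0,0,0,0,0,8.5],
    [0,0,0,0,0,-1,8.5],
    [0,0,0,0,0,-3,8.5],
    [0,0,0,0,0,-6,8.5],
    [0,0,0,0,0,-10,8.5]
  ]
}}

```text
t: 22.27
tool_pos: [0.6457, -0.0872, 0.1296]
tool_rot: [-0.0, 1.0, -0.001, -0.002]
wrist_force: [0.6, 0.2, -0.3]
grip_width: 0.999
gripper_force: 0.0
```

```bash
python3 -c "
from h import *
go(.4254,.1613,.12,30)"
```

```text
t 22.27 pos [ 0.6457 -0.0872  0.1296] rv [ -0.09   0.27 -30.08] cm [-22.06 -24.82   1.08] len 33.2 q7 [ 0.    0.54  0.05  1.7  -0.03  0.9  -1.51] F [ 0.6  0.2 -0.3] w 0.999 gf 0.0
```

>>> {"method": "send_rows", "body": {
  "plan": [
    [0,0,-2,-2,-2.2,0,8.5],
    [0,0,-5,-4.4,-5,0,8.5],
    [0,0,-8,-7,-8,0,8.5],
    [0,0,-11,-9.6,-10.8,0,8.5],
    [0,0,-15,-12.2,-13.7,0,8.5],
    [0,0,-19,-14.8,-16.6,0,8.5],
    [0,0,-23,-17.4,-19.6,0,8.5],
    [0,0,-27,-20,-22.5,0.5,8.5],
    [0,0,-30,-22.1,-24.8,1,8.5],
    [0,0,-30,-22.1,-24.8,1,8.5]
  ]
}}

```text
t: 23.1
tool_pos: [0.4225, 0.1655, 0.1205]
tool_rot: [-0.001, 0.965, 0.263, -0.001]
wrist_force: [-0.2, -0.2, -0.4]
grip_width: 0.997
gripper_force: 0.0
```

```bash
python3 -c "
from h import *
go(.4254,.1613,.0,30)"
```

```text
t 23.1 pos [0.4225 0.1655 0.1205] rv [-0.12  0.06  0.55] cm [ 0.05  0.53 12.05] len 12.1 q7 [-0.36  0.28 -0.17  2.16  0.07  0.71 -1.62] F [-0.2 -0.2 -0.4] w 0.997 gf 0.0
```

>>> {"method": "send_rows", "body": {
  "plan": [
    [0,0,0,0,0,1,8.5],
    [0,0,0,0,0,2,8.5],
    [0,0,0,0,0,3.5,8.5],
    [0,0,0,0,0,5,8.5],
    [0,0,0,0,0,6.5,8.5],
    [0,0,0,0,0,7.5,8.5],
    [0,0,0,0,0,8,8.5],
    [0,0,0,0,0,8,8.5],
    [0,0,0,0,0,8,8.5],
    [0,0,0,0,0,8,8.5]
  ]
}}

```text
t: 23.93
tool_pos: [0.4277, 0.1609, 0.0409]
tool_rot: [-0.0, 0.966, 0.258, 0.001]
wrist_force: [-0.8, 1.0, 0.2]
grip_width: 0.995
gripper_force: 0.0
```

```bash
python3 -c "
from h import *
go(.4254,.1613,.003,30)"
```

```text
t 23.93 pos [0.4277 0.1609 0.0409] rv [ 0.01 -0.06 -0.12] cm [-0.18 -0.15  3.79] len 3.8 q7 [-0.38  0.43 -0.14  2.2   0.12  0.52 -1.66] F [-0.8  1.   0.2] w 0.995 gf 0.0
```

>>> {"method": "send_rows", "body": {
  "plan": [
    [0,0,0,-0.1,-0.1,0.5,8.5],
    [0,0,0,-0.2,-0.1,1.2,8.5],
    [0,0,0,-0.2,-0.1,2,8.5],
    [0,0,0,-0.2,-0.1,2.8,8.5],
    [0,0,0,-0.2,-0.1,3.5,8.5],
    [0,0,0,-0.2,-0.1,3.9,8.5],
    [0,0,0,-0.2,-0.1,4.1,8.5],
    [0,0,0,-0.2,-0.1,4.1,8.5],
    [0,0,0,-0.2,-0.1,4.1,8.5],
    [0,0,0,-0.2,-0.1,4.1,8.5]
  ]
}}

```text
t: 24.77
tool_pos: [0.425, 0.1608, -0.0004]
tool_rot: [-0.0, 0.966, 0.258, 0.0]
wrist_force: [-0.6, 0.1, -0.4]
grip_width: 0.993
gripper_force: 0.0
```

>>> {"method": "send_rows", "body": {
  "plan": [
    [0,0,0,0,0,0,7.5],
    [0,0,0,0,0,0,6.5],
    [0,0,0,0,0,0,6],
    [0,0,0,0,0,0,5.3],
    [0,0,0,0,0,0,5.3],
    [0,0,0,0,0,0,5.3],
    [0,0,0,0,0,0,5.3],
    [0,0,0,0,0,0,5.3],
    [0,0,0,0,0,0,5.3],
    [0,0,0,0,0,0,5.3]
  ],
  "squeeze": 45
}}

```text
t: 25.6
tool_pos: [0.4249, 0.161, -0.0001]
tool_rot: [-0.0, 0.966, 0.258, 0.0]
wrist_force: [-1.0, -0.5, 8.3]
grip_width: 0.692
gripper_force: 46.9
```

```bash
python3 -c "
from h import *
go(.4254,.1613,.0,30)
go(.6145,.0384,.11,15)"
```

```text
t 25.6 pos [ 4.249e-01  1.610e-01 -1.000e-04] rv [-0.   -0.03 -0.08] cm [ 0.06  0.   -0.01] len 0.1 q7 [-0.4   0.51 -0.12  2.22  0.15  0.42 -1.69] F [-1.  -0.5  8.3] w 0.692 gf 46.9
t 25.6 pos [ 4.249e-01  1.610e-01 -1.000e-04] rv [-1.000e-02 -3.000e-02  1.492e+01] cm [ 10.33  20.09 -11.  ] len 25.1 q7 [-0.4   0.51 -0.12  2.22  0.15  0.42 -1.69] F [-1.  -0.5  8.3] w 0.692 gf 46.9
```

>>> {"method": "send_rows", "body": {
  "plan": [
    [0,0,0,0,0,-2,5.3],
    [0,0,0,0,0,-5,5.3],
    [0,0,0,0.5,1,-8,5.3],
    [0,0,0,2,4,-10,5.3],
    [0,0,0,3.8,7.3,-10.5,5.3],
    [0,0,0,5.6,10.8,-10.5,5.3],
    [0,0,0,7.4,14.3,-10.5,5.3],
    [0,0,0,9,17.5,-10,5.3],
    [0,0,0,10.1,19.5,-9.5,5.3],
    [0,0,0,10.3,20.1,-9,5.3]
  ]
}}

```text
t: 26.43
tool_pos: [0.6177, 0.034, 0.0892]
tool_rot: [0.001, 0.967, 0.256, 0.001]
wrist_force: [-0.5, -0.3, -1.4]
grip_width: 0.69
gripper_force: 49.2
```

>>> {"method": "send_rows", "body": {
  "plan": [
    [0,0,0,0,0,0.5,5.3],
    [0,0,0,0,0,1.5,5.3],
    [0,0,0,0,0,2.5,5.3],
    [0,0,0,0,0,3.5,5.3],
    [0,0,0,0,0,4.5,5.3],
    [0,0,0,0,0,5.5,5.3],
    [0,0,0,0,0,6,5.3],
    [0,0,0,0,0,6,5.3],
    [0,0,0,0,0,6,5.3],
    [0,0,0,0,0,6,5.3]
  ]
}}

```text
t: 27.27
tool_pos: [0.6147, 0.038, 0.0298]
tool_rot: [0.0, 0.966, 0.258, 0.0]
wrist_force: [0.6, -0.0, -0.3]
grip_width: 0.69
gripper_force: 49.2
```

```bash
python3 -c "
from h import *
go(.6145,.0384,.0065,30)"
```

```text
t 27.27 pos [0.6147 0.038  0.0298] rv [ 0.02 -0.05 -0.09] cm [ 0.   -0.05  2.33] len 2.3 q7 [-0.09  0.63 -0.1   1.84  0.09  0.68 -1.29] F [ 0.6 -0.  -0.3] w 0.69 gf 49.2
```

>>> {"method": "send_rows", "body": {
  "plan": [
    [0,0,0,0,0,0.5,5.3],
    [0,0,0,0,0,1,5.3],
    [0,0,0,0,0,1.5,5.3],
    [0,0,0,0,0,1.9,5.3],
    [0,0,0,0,0,2.1,5.3],
    [0,0,0,0,0,2.2,5.3],
    [0,0,0,0,0,2.3,5.3],
    [0,0,0,0,0,2.3,5.3],
    [0,0,0,0,0,2.3,5.3],
    [0,0,0,0,0,2.3,5.3]
  ]
}}

```text
t: 28.1
tool_pos: [0.6145, 0.0379, 0.0066]
tool_rot: [0.0, 0.966, 0.258, 0.0]
wrist_force: [0.6, -0.2, -0.7]
grip_width: 0.687
gripper_force: 49.6
```

>>> {"method": "send_rows", "body": {
  "plan": [
    [0,0,0,0,0,0,6],
    [0,0,0,0,0,0,6.5],
    [0,0,0,0,0,0,7],
    [0,0,0,0,0,0,7.6],
    [0,0,0,0,0,0,8],
    [0,0,0,0,0,0,8],
    [0,0,0,0,0,-1,8],
    [0,0,0,0,0,-3,8],
    [0,0,0,0,0,-6,8],
    [0,0,0,0,0,-9.5,8]
  ]
}}

```text
t: 28.93
tool_pos: [0.6129, 0.0378, 0.1016]
tool_rot: [-0.0, 0.966, 0.258, -0.002]
wrist_force: [1.7, 0.5, 0.5]
grip_width: 0.939
gripper_force: 0.0
```

>>> {"method": "send_rows", "body": {
  "plan": [
    [0,0,0,0,0,-3,8],
    [0,0,0,0,0,-6,8],
    [0,0,0,-3,1,-8,8],
    [0,0,0,-5,3,-8,8],
    [0,0,0,-7,6,-8,8],
    [0,0,0,-8,9,-8,8],
    [0,0,0,-9,13,-8,8],
    [0,0,0,-10,17,-8,8],
    [0,0,0,-11,21,-8,8],
    [0,0,0,-12,25,-8,8]
  ]
}}

```text
t: 29.77
tool_pos: [0.6351, -0.2406, 0.1825]
tool_rot: [0.0, 0.966, 0.258, 0.0]
wrist_force: [0.6, -0.0, 0.1]
grip_width: 0.937
gripper_force: 0.0
```

Run:
```python
from h import *
go(.6145,.0384,.0065,30)
f=(.5806,.1641);q=(.6483,-.0874);m=(.6145,.0384)
cur=[circ(f,.0275,.072),circ(q,.0165,.074),circ(m,.03,.036)]
d=imaging.get_image('top');s=imaging.get_image('scene')
crop(d,180,145,120,75,6,'e1.png',cur)
crop(s,175,150,100,80,8,'e2.png',cur)
```

```text
t 29.77 pos [ 0.6351 -0.2406  0.1825] rv [ 0.03 -0.04 -0.07] cm [ 12.12 -25.22  17.6 ] len 33.0 q7 [ 0.29  0.53 -0.03  1.59  0.02  1.02 -0.79] F [ 0.6 -0.   0.1] w 0.937 gf 0.0
```

View pics/e1.png

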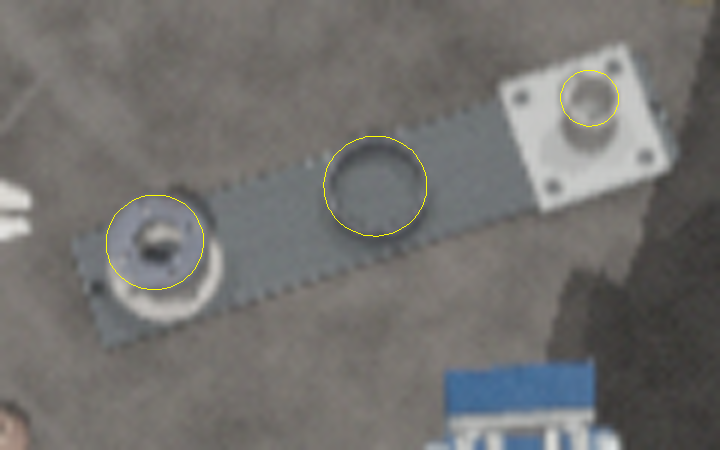

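View pics/e2.png

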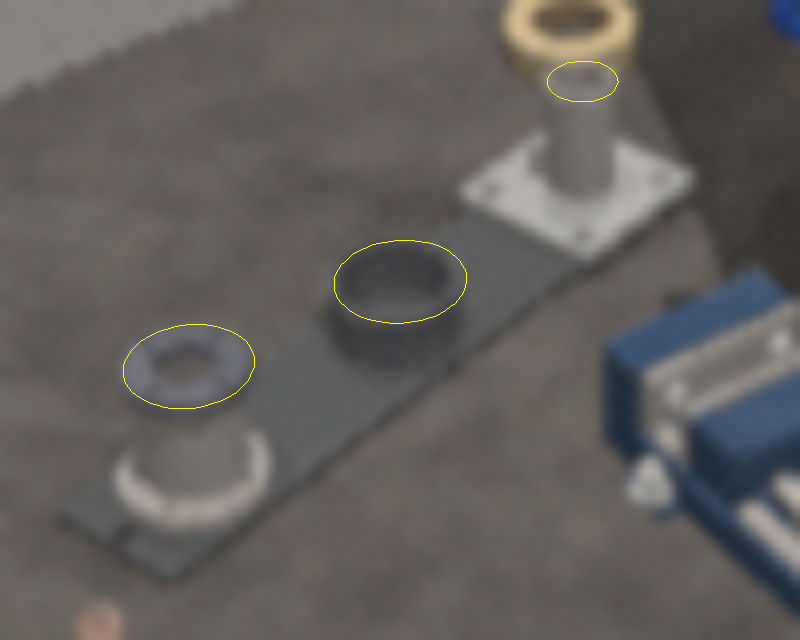

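All the parts sit on their target outlines in both views: flange stack (155,242), ring (375,186) and slim tube (590,98) in the top crop. All stand upright and the arm is clear. Handing in.

```bash
python3 -c "
from plant import manip
print(manip.finish_job())"
```

```text
the job is handed in; nothing more can be done
None
```

I placed all four parts and handed the job in at about 30 s of the 96 s. The last pictures showed each part on target, but the hand-in gave no verdict, and I planned clear of the short ring and gas nozzle without re-checking their positions afterwards.

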